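# Fetch the long ruler from the half-opening drawer

## Robot

A 7-joint arm with a two-finger parallel gripper is mounted at the origin on the work surface. World frame = base frame: x ahead of the robot, y to its left, z up, the work surface at z = 0. Lengths are in mm, angles in rad, forces in N, time in s.
With the tool pointing down it reaches from about 425 to 1025 mm from the base axis. Payload 9.4 kg.
Tool frame: the origin (TCP) lies midway between the tips of the shut fingers; the grasp point (between the pads) lies 19 mm behind it; z points along the fingers, y is the direction in which the jaws open and shut (so a half turn about z gives the same grasp; the last joint's range is limited). The gripper opens to 85 mm and grips with 20 to 120 N. Pads are 22 mm wide; open, the fingers measure 114 mm over their backs; the gripper's body (76 mm by 85 mm) begins 54 mm behind the grasp point. The pads swing forward as they close: fully open they stand 13 mm farther back than shut.
Start: joints at [-1.185, 0.599, -0.003, 1.599, 0.002, 0.943, -0.08], TCP at [323.684, 648.732, 231.275] pointing down, gripper open.
Joint ranges: [-2.57, 2.57], [-0.35, 1.97], [-1.29, 1.29], [0.11, 2.56], [-1.05, 4.19], [0.11, 1.86], [-2.63, 2.63]. Speed limits (rad/s): [2.22, 2.22, 3.01, 3.01, 3.14, 3.14, 3.14].

## Interface

Orientations are given as a 3x3 rotation matrix whose columns are the frame's x, y, z axes.
In Python, from cell import manip gives the robot as it stands.
- The arm moves only by the tool send_rows, never from a script. Its argument "plan" is a list of rows, each a list of 5 numbers: the shift along the tool's x, y, z in mm, then the turn about the tool's z in degrees, then the opening, from 0 (shut) to 1 (fully open). A call has exactly 8 rows; each row is the pose to reach, as a shift and turn from the pose measured when the call began, along the tool's axes at that moment; what a row does not reach only later rows make up. A row lasts 1/10 s, in which the tool goes at most 50 mm and 8.59 degrees, less where a joint would pass 70% of its speed; a pose out of reach is approached as far as the arm can. A call with a gripper value outside its range is refused whole. The fingers move at their own pace and stop on an object; "force" is the grip in N (left out, the last holds). Time passes only in rows, so rows that repeat a pose let the fingers close, or fill a call up. It gives the time, the measured TCP pose, the force and the opening at its end, in the units of the state.
- manip.get_obs(): the state, without advancing time (a new reading comes with each control period).
- manip.capture(name): name is "side" or "top"; returns a dict with "pixels" (400x640x3 uint8, blue, green, red), "fovy" (degrees; the focal length in pixels is half the picture's height over the tangent of half this angle, whatever the lens; pixels are square), "cx", "cy" (the principal point, pixels), "R" (3x3) and "t" (3): a world point X has camera coordinates R X + t. Camera axes: x right, y down, z forward; pixel columns grow to the right and rows downward; lengths in mm; the calibration is good to about 2 mm. A picture is of the moment at which its call begins. There is no depth.
- manip.finish_job(): hands the job in, once; it reports no verdict.
The state is a dict: "t": time; "joint_pos": joint angles; "dq": joint speeds; "tau": joint torques, N m; "tcp_pos": TCP position; "tool_rot": TCP orientation; "contact_force": force on the tool from outside, world axes, zero at the start; "moment": the same for the moment, N m; "width": opening from 0.0 (shut) to 1.0 (fully open).
Only numpy, scipy, OpenCV 4.12 (cv2) and the standard library are available. Lean on these libraries where they do the work, as an engineer would, in place of code of your own. Each camera call takes 0.05 s, during which the arm holds its last target.

## Task

Pull the top drawer of the desktop chest out to its stop. It opens less than half-way, so the safety ruler lying in it is longer than the gap: tilt its front end up over the drawer front and draw it out slantwise from under the chest. Finish still holding the ruler in the gripper, at rest, with its whole length clearly higher than the top of the chest and touching nothing else; leave the drawer open and the bottle, can, pen cup and calculator where they stand.

Things in the scene. Friction and masses are not known exactly. Their poses are not given: they have to be found in the camera images.
- chest: White desktop drawer chest with two blue drawers, fixed: 380 mm deep (its x), 300 wide (its y), 162 high. Origin: centre of its underside, on the desk. Its front, with the drawer faces, is at its x = -190 mm and looks along its -x; z is up. The lower drawer is not needed.
- chest_edge (a point): Middle of the lower front edge of the chest's top panel (10 mm thick), 152 mm above the desk, over the drawer's mouth; axes as the chest. What lies behind it (chest +x) is under the chest: 74 mm from drawer floor to top panel.
- drawer (a joint): How far the blue top drawer is out (m): 0 shut, 0.17 at its stop, 0.03 to 0.05 at the start. It slides along the chest's -x, takes about 2 N and stays where it is left. At the stop a gap 158 mm long is open above it, from the back of the drawer face to the chest front.
- drawer_in (a point): Centre of the top drawer's inner floor, moving with it, 78 mm above the desk; axes as the chest. Inside 350 mm long (x) by 262 wide (y). Face panel 12 mm thick at the -x end, top edge 58 mm above this floor; other walls 50 mm high. A divider 30 mm high leaves a bay for the ruler from y = -131 to +74 mm; in the bay at +y lie notes and an eraser, fixed.
- handle (a point): Middle of the bar of the top drawer's bow handle, moving with it: a level aluminium bar, 10 mm thick, about 90 mm long, along the chest's y, 118 mm above the desk, its middle line 40 mm in front of the drawer face (35 mm free behind the bar). Axes as the chest.
- ruler_mid (a point): Centre of the safety ruler, 11 mm above its underside. Aluminium blade 310 mm long (its x), 40 wide (its y), 3 thick; on top along its middle a black grip rib 250 long, 12 wide, up to 22 mm above the underside; about 0.1 kg, balanced here. It lies flat on the top drawer's floor, rib up (z), about along the drawer (within 0.12 rad), its -x end towards the drawer face.
- ruler_front (a point): Middle of the ruler's front end (its x = -155 mm), half-way up the blade.
- ruler_back (a point): Middle of the ruler's rear end (its x = +155 mm), half-way up the blade; this end is under the chest until it is drawn out.
- ruler: The same ruler; origin at the centre of its underside, axes as for its centre point.
- bottle: Bystander: clear plastic drinks bottle, 64 mm across, 205 mm high; origin at the centre of its foot.
- can: Bystander: green drinks can, 66 mm across, 115 mm high; origin at the centre of its foot.
- pen_cup: Bystander: black pen cup, 80 mm across, 90 mm high, its pens reaching about 140 mm; origin at the centre of its foot.
- calculator: Bystander: flat white desk calculator, 170 x 110 mm, 20 mm high; origin at the centre of its underside.

How it is judged (in metres and radians):
On the way, in this order (a step that is already met when the one before it is completed fails the run):
1. the top drawer is pulled out to its stop (within 15 mm) (value of joint drawer above 0.155 m), for 0.1 s.
2. the ruler is tilted: its front end is up above the top edge of the drawer face while its rear end is still under the chest (height (world z) of ruler_front above 0.137 m and x of ruler_back in the frame of chest above -0.18 m and height (world z) of ruler_back below 0.15 m), for 0.1 s.
At the end, for the whole second after the job is handed in: The ruler is held by the fingers (over 1 N), at rest (under 30 mm/s and 0.2 rad/s), both of its ends more than 170 mm above the desk (the chest's top is at 162 mm), touching neither chest, drawers, desk nor any bystander; the top drawer is still at least 120 mm open (height (world z) of each of ruler_front, ruler_back above 0.17 m and contact force between ruler and the fingers above 1 N and contact force between ruler and chest below 0.1 N and contact force between ruler and table below 0.1 N and contact force between ruler and bottle below 0.1 N and contact force between ruler and can below 0.1 N and contact force between ruler and pen_cup below 0.1 N and contact force between ruler and calculator below 0.1 N and linear speed of ruler below 0.03 m/s and angular speed of ruler below 0.2 rad/s and value of joint drawer above 0.12 m); the arm keeps its last pose, push and grip.
It fails at once if the bottle is pushed more than 30 mm or tipped over (distance of bottle from where it was at the start of the episode above 0.03 m or angle between bottle's own z axis and vertical above 0.4 rad).
It fails at once if the can is pushed more than 30 mm or tipped over (distance of can from where it was at the start of the episode above 0.03 m or angle between can's own z axis and vertical above 0.4 rad).
It fails at once if the pen cup is pushed more than 30 mm or tipped over (distance of pen_cup from where it was at the start of the episode above 0.03 m or angle between pen_cup's own z axis and vertical above 0.4 rad).
It fails at once if the calculator is pushed more than 30 mm or tipped over (distance of calculator from where it was at the start of the episode above 0.03 m or angle between calculator's own z axis and vertical above 0.4 rad).
It also fails if it takes over 54 s, if anything falls off the work surface, if the arm or the gripper's body presses on something with over 40 N, if the wrist force passes 120 N, or if a joint passes its speed limit or range.

## Working session

There is one attempt and no reset: what is moved stays moved. The work goes in short steps, Python scripts to look and compute and a tool call to move; the robot and the scene stay as the last step left them, time stands still between calls to the robot, and variables do not carry over. Pictures are saved under pics/ and viewed, and the job is handed in when it is done.

Besides the shell and the picture viewer there is one more tool, called in YAML: its name, and indented under it one key for each argument. send_rows: Moves the arm, as the interface text tells. Its arguments: {"type":"object","properties":{"plan":{"type":"array"},"force":{"type":"number"}},"required":["plan"]}

```bash
ls; mkdir -p pics; python3 - <<'E'
from cell import manip
import cv2
o=manip.get_obs();print(o)
for n in("side","top"):
    c=manip.capture(n);cv2.imwrite(f"pics/{n}0.png",c["pixels"]);print(n,c["fovy"],c["cx"],c["cy"],c["R"],c["t"], [k for k in c if k not in("pixels",)])
E
```

```text
pics
{'t': 0.0, 'joint_pos': array([-1.18470872,  0.60013576, -0.00255128,  1.60014043,  0.00179057,
        0.94288626, -0.07980201]), 'dq': array([-5.25902817e-05,  1.31291422e-03,  2.78628397e-05, -3.60838768e-04,
        4.70223295e-04, -7.05316364e-04, -1.22177174e-03]), 'tau': array([ 1.30237870e-03, -7.76459742e+01,  1.56543463e+00, -2.58020425e+01,
        1.24529254e-02,  8.72632954e-03, -3.84480552e-05]), 'tcp_pos': array([323.46846959, 648.30927161, 230.40537632]), 'tool_rot': array([[-8.94837218e-01,  4.46392223e-01, -5.79622360e-04],
       [ 4.46392580e-01,  8.94836043e-01, -1.45644413e-03],
       [-1.31478352e-04, -1.56201953e-03, -9.99998771e-01]]), 'contact_force': array([ 0.30002382, -0.14824015,  0.64408011]), 'moment': array([ 0.02356916,  0.02722383, -0.02377835]), 'width': 1.002794874297759}
side 54.851468585027916 318.2603647851457 196.19920092275217 [[ 0.84652739 -0.53212056 -0.0154625 ]
 [-0.3718503  -0.57027611 -0.73247014]
 [ 0.38094453  0.62580577 -0.68062354]] [-490.60291836  324.60105664  869.97922546] ['fovy', 'cx', 'cy', 'R', 't']
top 45.1108891153628 324.64524395001564 191.63017095836918 [[-0.03095897 -0.99952011 -0.00104273]
 [-0.9776322   0.03049811 -0.20809889]
 [ 0.20803083 -0.00542313 -0.97810724]] [   4.62877015  578.82684416 1212.87486489] ['fovy', 'cx', 'cy', 'R', 't']
```

View pics/side0.png

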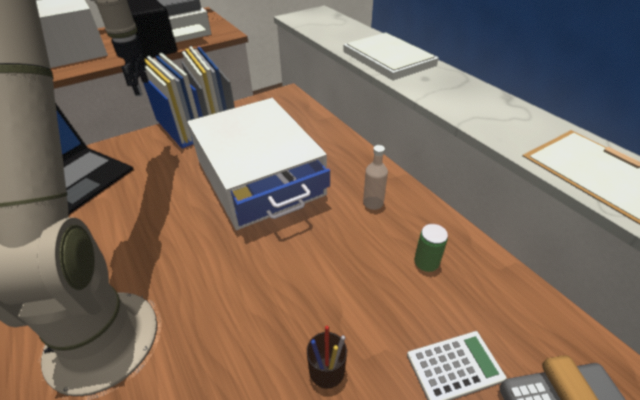

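View pics/top0.png

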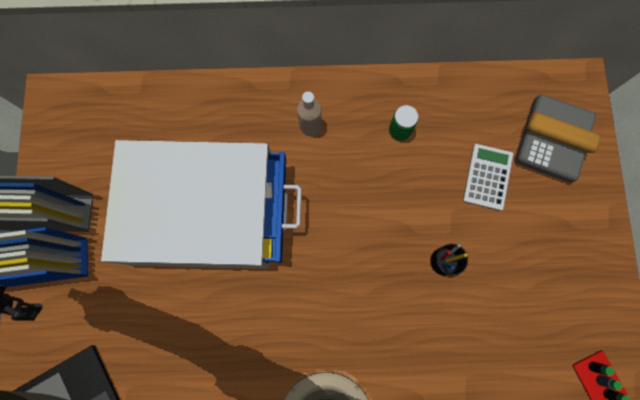

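```bash
python3 - <<'E'
import cv2
a=cv2.imread("pics/top0.png")[125:285,90:320];cv2.imwrite("pics/top0z.png",cv2.resize(a,None,fx=3.4,fy=3.4,interpolation=cv2.INTER_CUBIC))
a=cv2.imread("pics/side0.png")[90:250,180:400];cv2.imwrite("pics/side0z.png",cv2.resize(a,None,fx=3.5,fy=3.5,interpolation=cv2.INTER_CUBIC))
E
```

```text
(no output)
```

View pics/top0z.png

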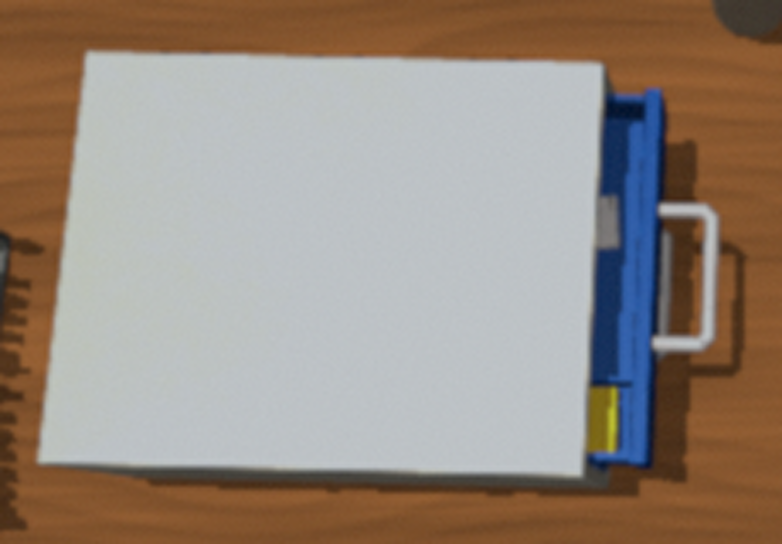

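View pics/side0z.png

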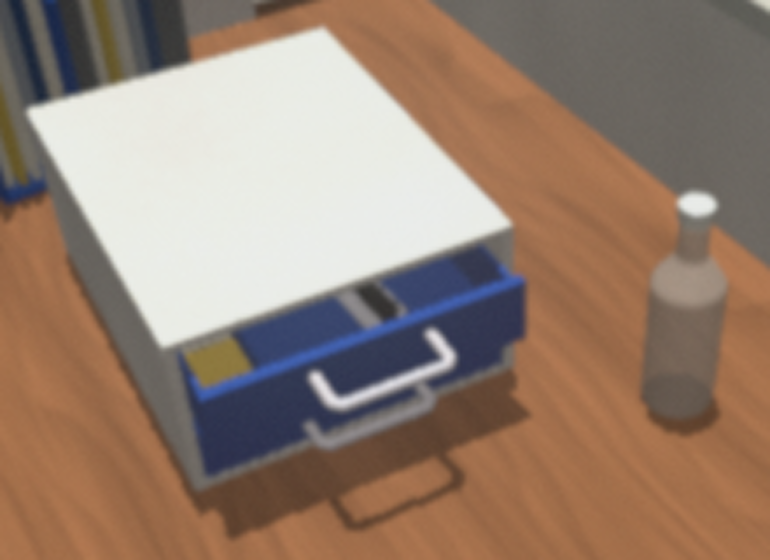

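```bash
cat > h.py <<'E'
import numpy as np, pickle
from scipy.optimize import least_squares
P={"side":(54.851468585027916,318.2603647851457,196.19920092275217,np.array([[ 0.84652739,-0.53212056,-0.0154625 ],[-0.3718503,-0.57027611,-0.73247014],[ 0.38094453,0.62580577,-0.68062354]]),np.array([-490.60291836,324.60105664,869.97922546])),
"top":(45.1108891153628,324.64524395001564,191.63017095836918,np.array([[-0.03095897,-0.99952011,-0.00104273],[-0.9776322,0.03049811,-0.20809889],[ 0.20803083,-0.00542313,-0.97810724]]),np.array([4.62877015,578.82684416,1212.87486489]))}
def f(n):return 200/np.tan(np.radians(P[n][0])/2)
def proj(n,X):
    _,cx,cy,R,t=P[n];c=np.atleast_2d(X)@R.T+t
    return c[:,:2]/c[:,2:]*f(n)+[cx,cy]
def back(n,uv,z):
    _,cx,cy,R,t=P[n];uv=np.atleast_2d(uv)
    d=np.c_[(uv-[cx,cy])/f(n),np.ones(len(uv))]@R;C=-R.T@t
    return C+d*((z-C[2])/d[:,2])[:,None]
def un(p,s,off):return (np.array(p,float)+.5)/s-.5+np.array(off)
E
python3 - <<'E'
from h import *
ct=un([(584,475),(604,63),(86,50),(38,463)],3.4,(90,125))
cs=un([(163,348),(512,226),(325,28),(28,108)],3.5,(180,90))
L=np.array([(-190,150,162),(-190,-150,162),(190,-150,162),(190,150,162.)])
def W(p,L):
    c,s=np.cos(p[2]),np.sin(p[2]);return np.c_[p[0]+c*L[:,0]-s*L[:,1],p[1]+s*L[:,0]+c*L[:,1],L[:,2]]
print(back("top",ct,162).round(1));print(back("side",cs,162).round(1))
r=lambda p:np.r_[(proj("top",W(p,L))-ct).ravel(),(proj("side",W(p,L))-cs).ravel()]
s=least_squares(r,[500,400,1.57]);print(s.x,s.fun.round(1))
p=s.x
e=np.array([np.cos(p[2]),np.sin(p[2])]);n=np.array([-e[1],e[0]])
def loc(X):return np.c_[(X[:,:2]-p[:2])@e,(X[:,:2]-p[:2])@n]
print("handle top",loc(back("top",un([(712,210),(708,345)],3.4,(90,125)),121)))
print("handle side",loc(back("side",un([(448,358),(340,402)],3.5,(180,90)),118)))
print("face outer top edge",loc(back("top",un([(663,92),(651,466)],3.4,(90,125)),136)))
print("ruler front top",loc(back("top",un([(620,195),(620,250)],3.4,(90,125)),81)))
print("ruler side front",loc(back("side",un([(378,330)],3.5,(180,90)),81)))
np.save("chest.npy",p)
E
```

```text
[[386.8 141.5 162. ]
 [684.6 125.8 162. ]
 [706.4 504.8 162. ]
 [406.8 520.3 162. ]]
[[389.4 139.5 162. ]
 [686.  123.6 162. ]
 [709.1 501.2 162. ]
 [412.2 520.2 162. ]]
[547.52235894 322.57129841   1.51583162] [ 0.2 -0.2  0.5 -0.9  0.4 -0.5 -0.1 -0.6 -1.  -0.1  0.1 -0.3 -0.7 -0.2
 -1.2  0.3]
handle top [[-269.20232891  -48.71921515]
 [-269.82250729   52.20300244]]
handle side [[-262.77734237  -50.67600413]
 [-265.67910516   42.67082799]]
face outer top edge [[-230.49677406 -134.46515252]
 [-233.38364875  141.60409128]]
ruler front top [[-195.63703624  -67.75860308]
 [-197.65215139  -24.68681516]]
ruler side front [[-165.95683137  -34.06789659]]
```

```bash
cat >> h.py <<'E'
from cell import manip
def pose():
    p=np.load("chest.npy");e=np.array([np.cos(p[2]),np.sin(p[2])]);n=np.array([-e[1],e[0]]);return p,e,n
def w(x,y,z):
    p,e,n=pose();q=p[:2]+x*e+y*n;return np.r_[q,z]
def go(x,y,z,ang=None):
    "target chest-local xyz; ang = chest-frame angle of tool y, deg"
    o=manip.get_obs();R=o["tool_rot"];p,e,n=pose()
    d=R.T@(w(x,y,z)-o["tcp_pos"]);ty=np.degrees(np.arctan2(R[1,1],R[0,1])-p[2])
    tl=o["tcp_pos"][:2]-p[:2]
    print("t",round(o["t"],2),"loc",(tl@e).round(1),(tl@n).round(1),o["tcp_pos"][2].round(1),"tooly",ty.round(1),"q",o["joint_pos"].round(2),"F",o["contact_force"].round(1),"w",round(o["width"],3))
    print("shift",d.round(1),"turn",None if ang is None else ((-(ang-ty)+90)%180-90).round(2))
E
python3 -c "
from h import *
go(-268,0,230,0)"
```

```text
t 0.1 loc 313.0 241.6 230.5 tooly -23.4 q [-1.18  0.6  -0.    1.6   0.    0.94 -0.08] F [ 0.2 -0.4  0.1] w 0.998
shift [-452.2 -437.5    1.2] turn -23.37
```

send_rows:
  plan:
    - [-30,-28,0,-3,0.45]
    - [-60,-57,0,-6,0.45]
    - [-92,-88,0,-9,0.45]
    - [-124,-119,0,-12,0.45]
    - [-156,-151,0,-15,0.45]
    - [-188,-182,0,-18,0.45]
    - [-220,-213,0,-21,0.45]
    - [-252,-244,0,-23.4,0.45]

```text
t: 0.9
tcp_pos: [440.4, 315.7, 230.7]
tool_rot: [[-0.999, 0.052, -0.001], [0.052, 0.999, -0.002], [0.001, -0.002, -1.0]]
contact_force: [1.0, 0.4, -0.3]
width: 0.446
```

```bash
python3 -c "
from h import *
go(-268,0,220,0)"
```

```text
t 0.9 loc -12.8 106.6 230.7 tooly 0.2 q [-0.64  0.38 -0.12  2.01  0.07  0.75  0.72] F [ 1.   0.4 -0.3] w 0.446
shift [-105.9 -255.5   11.1] turn 0.16
```

send_rows:
  plan:
    - [-16,-37,2,0,0.45]
    - [-32,-75,4,0,0.45]
    - [-48,-114,6,0,0.45]
    - [-64,-152,8,0,0.45]
    - [-79,-190,10,0,0.45]
    - [-93,-225,11,0,0.45]
    - [-106,-255,11,0.2,0.45]
    - [-106,-255,11,0.2,0.45]

```text
t: 1.7
tcp_pos: [533.9, 50.4, 219.8]
tool_rot: [[-0.998, 0.062, -0.001], [0.062, 0.998, -0.004], [0.0, -0.004, -1.0]]
contact_force: [-0.4, 0.2, -0.6]
width: 0.455
```

```bash
python3 - <<'E'
from h import *
import cv2
go(-268,0,102,0)
for n in("side","top"):
    c=manip.capture(n)["pixels"]
    cv2.imwrite(f"pics/{n}1.png",cv2.resize(c[70:290,160:420] if n=="side" else c[110:290,170:350],None,fx=3,fy=3,interpolation=cv2.INTER_CUBIC)[:600])
E
```

```text
t 1.7 loc -272.5 -1.4 219.8 tooly -0.4 q [-0.14  0.39 -0.08  2.04  0.05  0.71  1.25] F [-0.4  0.2 -0.6] w 0.455
shift [  1.3   4.9 117.8] turn -0.43
```

View pics/side1.png

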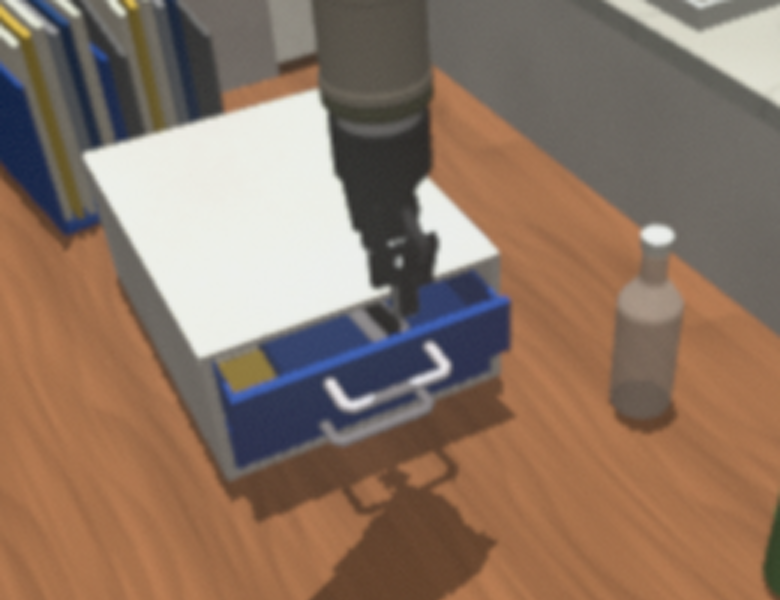

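View pics/top1.png

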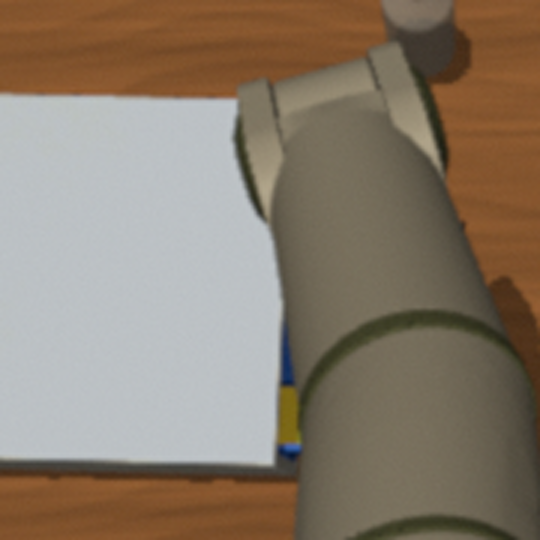

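send_rows:
  plan:
    - [1,5,15,0,0.45]
    - [1,5,35,0,0.45]
    - [1,5,55,0,0.45]
    - [1,5,75,0,0.45]
    - [1,5,92,0,0.45]
    - [1,5,106,0,0.45]
    - [1,5,117,0,0.45]
    - [1,5,118,0,0.45]

```text
t: 2.6
tcp_pos: [531.0, 60.9, 100.7]
tool_rot: [[-0.998, 0.056, -0.003], [0.056, 0.998, -0.001], [0.003, -0.002, -1.0]]
contact_force: [0.5, 0.7, 0.5]
width: 0.454
```

```bash
python3 - <<'E'
from h import *
import cv2
go(-268,0,102,0)
for n in("side",):
    c=manip.capture(n)["pixels"]
    cv2.imwrite(f"pics/{n}2.png",cv2.resize(c[130:250,220:370],None,fx=4,fy=4,interpolation=cv2.INTER_CUBIC)[:600])
E
```

```text
t 2.6 loc -262.2 2.1 100.7 tooly -0.0 q [-0.18  0.57 -0.06  2.14  0.08  0.44  1.21] F [0.5 0.7 0.5] w 0.454
shift [-2.1 -5.8 -1.3] turn -0.04
```

View pics/side2.png

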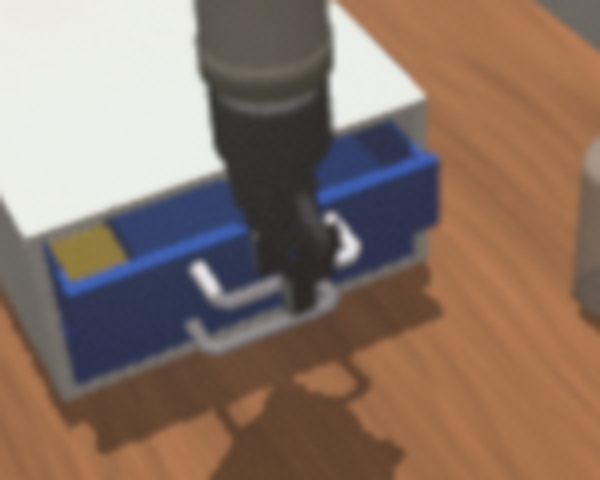

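send_rows:
  plan:
    - [-1,-4,0,0,0.3]
    - [-2,-5,0,0,0.2]
    - [-2,-5,0,0,0.0]
    - [-2,-5,0,0,0.0]
    - [-2,-5,0,0,0.0]
    - [-2,-5,0,0,0.0]
    - [-2,-5,0,0,0.0]
    - [-2,-5,0,0,0.0]
  force: 30

```text
t: 3.45
tcp_pos: [533.6, 55.2, 101.9]
tool_rot: [[-0.998, 0.057, -0.001], [0.057, 0.998, -0.002], [0.001, -0.002, -1.0]]
contact_force: [-0.3, -2.5, 6.2]
width: 0.106
```

```bash
python3 - <<'E'
from h import *
go(-400,0,102,0)
E
```

```text
t 3.45 loc -267.7 -0.8 101.9 tooly -0.1 q [-0.16  0.57 -0.06  2.14  0.08  0.44  1.22] F [-0.3 -2.5  6.2] w 0.106
shift [ 6.000e-01 -1.323e+02  1.000e-01] turn -0.09
```

send_rows:
  plan:
    - [0,-12,0,0,0]
    - [0,-30,0,0,0]
    - [0,-50,0,0,0]
    - [0,-70,0,0,0]
    - [0,-90,0,0,0]
    - [0,-108,0,0,0]
    - [0,-122,0,0,0]
    - [0,-131,0,0,0]

```text
t: 4.25
tcp_pos: [526.5, -76.8, 102.0]
tool_rot: [[-0.998, 0.058, -0.0], [0.058, 0.998, -0.001], [0.0, -0.001, -1.0]]
contact_force: [2.5, 2.3, -5.4]
width: 0.106
```

```bash
python3 - <<'E'
from h import *
go(-402,0,102,0)
E
```

```text
t 4.25 loc -399.9 -1.0 102.0 tooly -0.1 q [ 0.1   0.56 -0.09  2.15  0.12  0.44  1.43] F [ 2.5  2.3 -5.4] w 0.106
shift [ 1.  -2.1  0. ] turn -0.15
```

send_rows:
  plan:
    - [0,-2,0,0,0]
    - [0,-4,0,0,0]
    - [0,-4,0,0,0]
    - [0,-4,0,0,0]
    - [0,-2,0,0,0.4]
    - [0,-2,0,0,0.45]
    - [0,-2,0,0,0.45]
    - [0,-2,-15,0,0.45]

```text
t: 5.05
tcp_pos: [525.2, -79.2, 115.9]
tool_rot: [[-0.998, 0.058, -0.004], [0.058, 0.998, -0.002], [0.004, -0.002, -1.0]]
contact_force: [-0.0, -0.4, -0.3]
width: 0.45
```

send_rows:
  plan:
    - [0,0,-30,0,0.45]
    - [0,0,-65,0,0.45]
    - [0,0,-105,0,0.45]
    - [0,-10,-140,0,0.45]
    - [0,-40,-160,0,0.45]
    - [0,-80,-170,0,0.45]
    - [0,-120,-170,0,0.45]
    - [0,-130,-170,0,0.45]

```text
t: 5.85
tcp_pos: [517.0, -214.1, 286.7]
tool_rot: [[-0.998, 0.064, -0.003], [0.064, 0.998, -0.004], [0.003, -0.004, -1.0]]
contact_force: [0.2, -1.0, 0.2]
width: 0.449
```

```bash
python3 - <<'E'
from h import *
import cv2
go(-268,0,102,90)
for n in("side","top"):
    c=manip.capture(n)["pixels"]
    cv2.imwrite(f"pics/{n}3full.png",c)
    cv2.imwrite(f"pics/{n}3.png",cv2.resize(c[120:270,190:360] if n=="side" else c[130:280,230:370],None,fx=4,fy=4,interpolation=cv2.INTER_CUBIC)[:600])
E
```

```text
t 5.85 loc -537.6 1.0 286.7 tooly -0.5 q [ 0.36  0.34 -0.09  1.91  0.05  0.89  1.75] F [ 0.2 -1.   0.2] w 0.449
shift [  0.9 270.4 183.5] turn 89.46
```

View pics/side3.png

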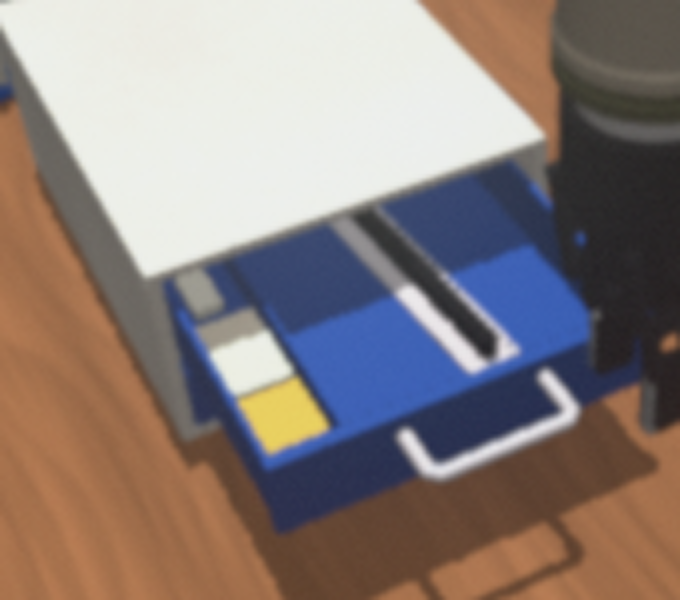

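View pics/top3.png

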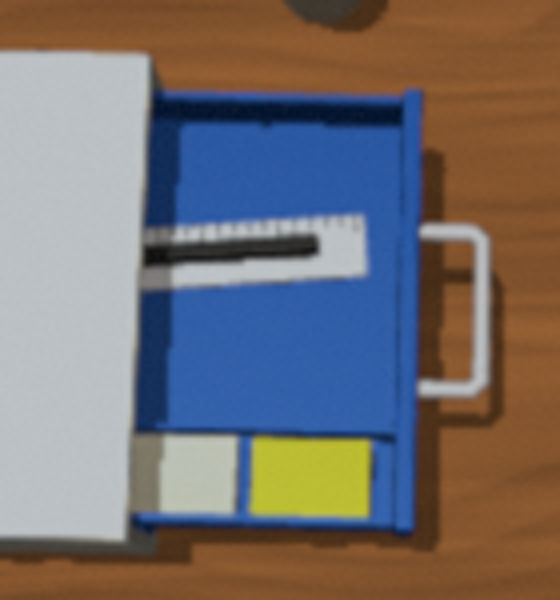

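```bash
python3 - <<'E'
from h import *
p,e,n=pose()
def loc(X):return np.c_[(X[:,:2]-p[:2])@e,(X[:,:2]-p[:2])@n].round(1)
g=lambda q:un(q,4,(230,130)); h=lambda q:un(q,4,(190,120))
print("blade top",loc(back("top",g([(363,214),(368,274),(146,230),(143,290)]),81)))
print("rib top",loc(back("top",g([(318,244),(170,255)]),100)))
print("blade side",loc(back("side",h([(472,373),(520,350),(335,222)]),81)))
print("rib side",loc(back("side",h([(490,342),(368,208)]),100)))
print("face",loc(back("top",g([(421,92),(412,530)]),136)),loc(back("top",g([(151,55),(127,540)]),162)))
E
```

```text
blade top [[-322.1  -67.7]
 [-326.4  -27.9]
 [-181.   -53.7]
 [-181.   -13.9]]
rib top [[-294.1  -42.9]
 [-199.6  -33.5]]
blade side [[-300.5  -29.2]
 [-297.4  -68.1]
 [-108.   -14.3]]
rib side [[-297.6  -45.2]
 [-127.3  -34.4]]
face [[-357.6 -135.1]
 [-357.6  139.6]] [[-189.2 -147.2]
 [-189.6  151.2]]
```

```bash
python3 - <<'E'
from h import *
go(-268,-42.6,230,95.5)
E
```

```text
t 5.95 loc -534.4 0.7 286.0 tooly -0.4 q [ 0.36  0.34 -0.1   1.92  0.05  0.89  1.74] F [ 0.2 -0.2 -0.2] w 0.447
shift [-41.6 266.8  55.2] turn 84.08
```

send_rows:
  plan:
    - [-4,20,5,8,0.5]
    - [-10,50,12,16,0.5]
    - [-15,85,20,24,0.5]
    - [-20,120,28,32,0.5]
    - [-26,155,36,40,0.5]
    - [-31,190,44,48,0.5]
    - [-36,222,50,56,0.5]
    - [-40,250,55,64,0.5]

```text
t: 6.75
tcp_pos: [572.0, 39.9, 229.4]
tool_rot: [[-0.379, 0.925, -0.006], [0.925, 0.379, -0.001], [0.001, -0.006, -1.0]]
contact_force: [0.1, 0.3, 0.1]
width: 0.503
```

```bash
python3 - <<'E'
from h import *
go(-268,-42.6,190,95.5)
E
```

```text
t 6.75 loc -280.9 -40.0 229.4 tooly -64.6 q [-0.26  0.42  0.13  1.96 -0.08  0.77  0.3 ] F [0.1 0.3 0.1] w 0.503
shift [10.5  8.2 39.4] turn 19.93
```

send_rows:
  plan:
    - [4,3,8,6.5,0.5]
    - [8,6,18,13,0.5]
    - [10.5,8,28,20,0.5]
    - [10.5,8,38,20,0.5]
    - [10.5,8,40,20,0.5]
    - [10.5,8,40,20,0.5]
    - [10.5,8,40,20,0.5]
    - [10.5,8,40,20,0.5]

```text
t: 7.55
tcp_pos: [575.5, 52.2, 189.9]
tool_rot: [[-0.04, 0.999, -0.005], [0.999, 0.04, -0.001], [-0.001, -0.005, -1.0]]
contact_force: [0.4, 0.3, -0.1]
width: 0.502
```

```bash
python3 - <<'E'
from h import *
import cv2
go(-268,-42.6,92,95.5)
for n in("side","top"):
    c=manip.capture(n)["pixels"]
    cv2.imwrite(f"pics/{n}4.png",cv2.resize(c[120:270,190:360] if n=="side" else c[130:280,230:370],None,fx=4,fy=4,interpolation=cv2.INTER_CUBIC)[:600])
E
```

```text
t 7.55 loc -268.4 -42.7 189.9 tooly -84.6 q [-0.34  0.48  0.22  1.99 -0.16  0.69  0.01] F [ 0.4  0.3 -0.1] w 0.502
shift [ 0.5  0.4 97.9] turn -0.06
```

View pics/side4.png

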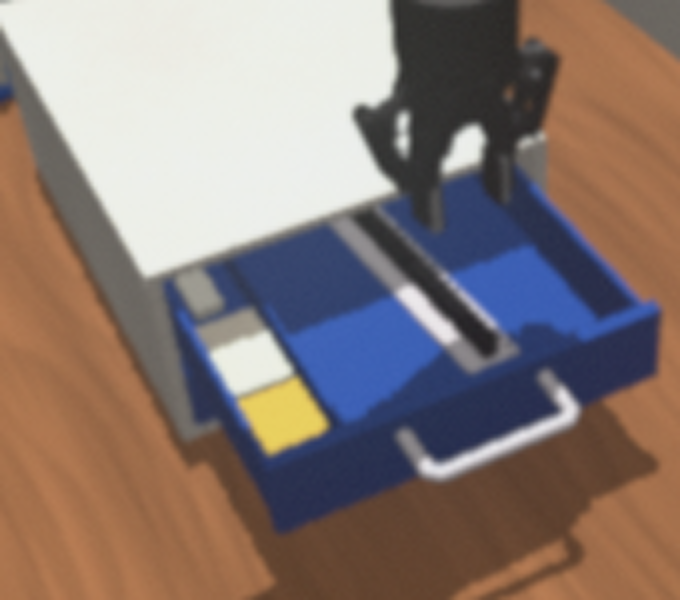

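send_rows:
  plan:
    - [0,0,15,0,0.5]
    - [0,0,35,0,0.5]
    - [0,0,55,0,0.5]
    - [0,0,75,0,0.5]
    - [0,0,90,0,0.5]
    - [0,0,99,0,0.5]
    - [0,0,102,0,0.5]
    - [0,0,102,0,0.5]

```text
t: 8.45
tcp_pos: [575.0, 52.0, 87.9]
tool_rot: [[-0.04, 0.999, -0.005], [0.999, 0.04, -0.001], [-0.001, -0.005, -1.0]]
contact_force: [0.8, -0.0, 0.5]
width: 0.5
```

```bash
python3 - <<'E'
from h import *
import cv2
go(-268,-42.6,87,95.5)
for n in("side",):
    c=manip.capture(n)["pixels"]
    cv2.imwrite(f"pics/{n}5.png",cv2.resize(c[120:270,190:360] if n=="side" else c[130:280,230:370],None,fx=4,fy=4,interpolation=cv2.INTER_CUBIC)[:600])
E
```

```text
t 8.45 loc -268.6 -42.3 87.9 tooly -84.6 q [-0.3   0.63  0.16  2.06 -0.2   0.47  0.06] F [ 0.8 -0.   0.5] w 0.5
shift [0.6 0.4 0.9] turn -0.08
```

View pics/side5.png

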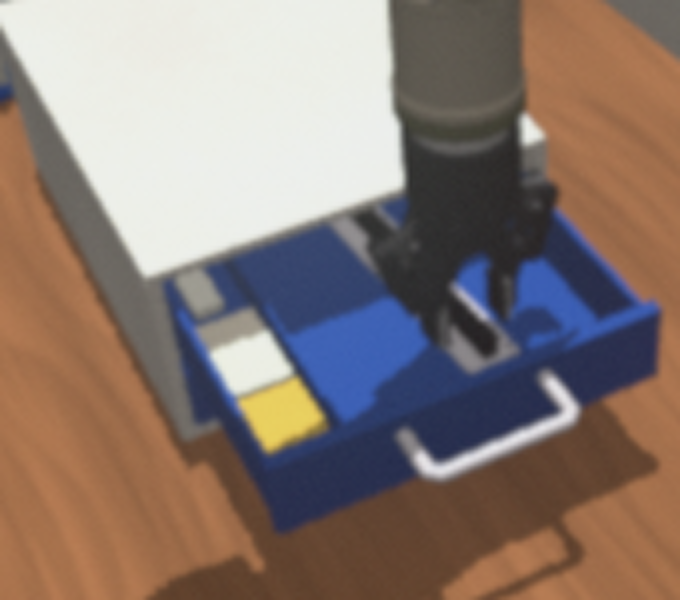

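send_rows:
  plan:
    - [0,0,0,0,0.35]
    - [0,0,0,0,0.2]
    - [0,0,0,0,0]
    - [0,0,0,0,0]
    - [0,0,0,0,0]
    - [0,0,0,0,0]
    - [0,0,0,0,0]
    - [0,0,0,0,0]
  force: 20

```text
t: 9.3
tcp_pos: [575.6, 52.1, 89.0]
tool_rot: [[-0.039, 0.999, -0.003], [0.999, 0.039, -0.001], [-0.001, -0.003, -1.0]]
contact_force: [-1.4, -0.4, 6.6]
width: 0.133
```

send_rows:
  plan:
    - [0,0,-3,0,0]
    - [0,0,-6,0,0]
    - [0,0,-10,0,0]
    - [0,0,-14,0,0]
    - [0,0,-18,0,0]
    - [0,0,-22,0,0]
    - [0,0,-25,0,0]
    - [0,0,-25,0,0]

```text
t: 10.1
tcp_pos: [575.9, 52.2, 114.5]
tool_rot: [[-0.039, 0.999, -0.003], [0.999, 0.039, -0.001], [-0.001, -0.003, -1.0]]
contact_force: [-0.8, -0.7, -1.5]
width: 0.133
```

```bash
python3 - <<'E'
from h import *
import cv2
go(-268,-42.6,87,95.5)
for n in("side",):
    c=manip.capture(n)["pixels"]
    cv2.imwrite(f"pics/{n}6.png",cv2.resize(c[120:270,190:360] if n=="side" else c[130:280,230:370],None,fx=4,fy=4,interpolation=cv2.INTER_CUBIC)[:600])
E
```

```text
t 10.1 loc -268.4 -43.2 114.5 tooly -84.6 q [-0.31  0.59  0.18  2.04 -0.19  0.53  0.05] F [-0.8 -0.7 -1.5] w 0.133
shift [ 0.5 -0.4 27.5] turn -0.09
```

View pics/side6.png

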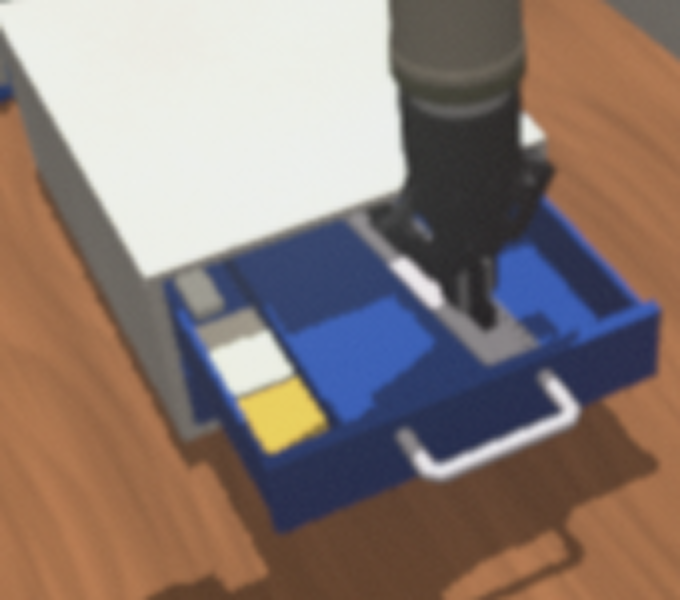

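send_rows:
  plan:
    - [0,0,-3,0,0]
    - [0,0,-6,0,0]
    - [0,0,-9,0,0]
    - [0,0,-12,0,0]
    - [0,0,-15,0,0]
    - [0,0,-18,0,0]
    - [0,0,-20,0,0]
    - [0,0,-20,0,0]

```text
t: 10.95
tcp_pos: [576.0, 52.2, 134.6]
tool_rot: [[-0.039, 0.999, -0.002], [0.999, 0.039, -0.001], [-0.001, -0.002, -1.0]]
contact_force: [-0.3, 0.5, -1.7]
width: 0.134
```

```bash
python3 - <<'E'
from h import *
import cv2
go(-268,-42.6,87,95.5)
for n in("side",):
    c=manip.capture(n)["pixels"]
    cv2.imwrite(f"pics/{n}7.png",cv2.resize(c[120:270,190:360] if n=="side" else c[130:280,230:370],None,fx=4,fy=4,interpolation=cv2.INTER_CUBIC)[:600])
E
```

```text
t 10.95 loc -268.4 -43.2 134.6 tooly -84.6 q [-0.32  0.56  0.19  2.03 -0.18  0.57  0.04] F [-0.3  0.5 -1.7] w 0.134
shift [ 0.4 -0.5 47.6] turn -0.09
```

View pics/side7.png

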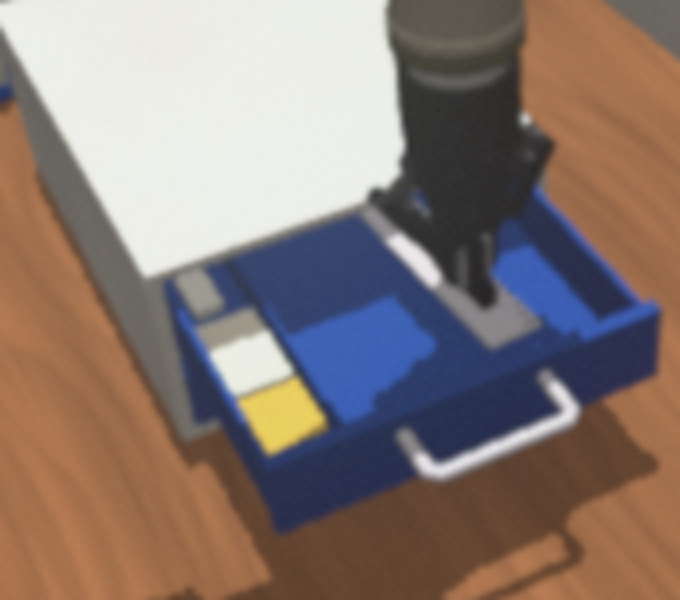

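```bash
cat >> h.py <<'E'
def rayy(n,uv,y):
    "point on ray with chest-local y"
    p,e,nn=pose();out=[]
    for u in np.atleast_2d(uv):
        a=back(n,u,0)[0];b=back(n,u,200)[0]
        ya=(a[:2]-p[:2])@nn;yb=(b[:2]-p[:2])@nn;k=(y-ya)/(yb-ya);X=a+k*(b-a)
        out.append([(X[:2]-p[:2])@e,y,X[2]])
    return np.array(out).round(1)
def locz(n,uv,z):
    p,e,nn=pose();X=back(n,uv,z);return np.c_[(X[:,:2]-p[:2])@e,(X[:,:2]-p[:2])@nn].round(1)
E
python3 - <<'E'
from h import *
h=lambda q:un(q,4,(190,120))
q=h([(495,348),(543,322)])
for z in(124,128,132,136,140,144):print(z,locz("side",q,z).tolist())
E
```

```text
124 [[-326.2, -34.2], [-320.4, -73.2]]
128 [[-329.8, -32.3], [-324.1, -71.2]]
132 [[-333.4, -30.5], [-327.8, -69.1]]
136 [[-337.1, -28.6], [-331.4, -67.0]]
140 [[-340.7, -26.8], [-335.1, -64.9]]
144 [[-344.3, -24.9], [-338.8, -62.8]]
```

send_rows:
  plan:
    - [0,0,-3,0,0]
    - [0,0,-6,0,0]
    - [0,0,-9,0,0]
    - [0,0,-12,0,0]
    - [0,0,-15,0,0]
    - [0,0,-18,0,0]
    - [0,0,-22,0,0]
    - [0,0,-24,0,0]

```text
t: 11.8
tcp_pos: [575.9, 52.2, 158.8]
tool_rot: [[-0.039, 0.999, -0.003], [0.999, 0.039, -0.001], [-0.001, -0.003, -1.0]]
contact_force: [-0.3, 0.5, -2.9]
width: 0.134
```

```bash
python3 - <<'E'
from h import *
import cv2
go(-268,-42.6,87,95.5);print(manip.get_obs()["moment"])
for n in("side",):
    c=manip.capture(n)["pixels"]
    cv2.imwrite(f"pics/{n}8.png",cv2.resize(c[120:270,190:360] if n=="side" else c[130:280,230:370],None,fx=4,fy=4,interpolation=cv2.INTER_CUBIC)[:600])
E
```

```text
t 11.8 loc -268.4 -43.2 158.8 tooly -84.6 q [-0.33  0.53  0.2   2.01 -0.17  0.62  0.03] F [-0.3  0.5 -2.9] w 0.134
shift [ 0.5 -0.4 71.8] turn -0.09
[-0.10920385 -0.00543003 -0.02876902]
```

View pics/side8.png

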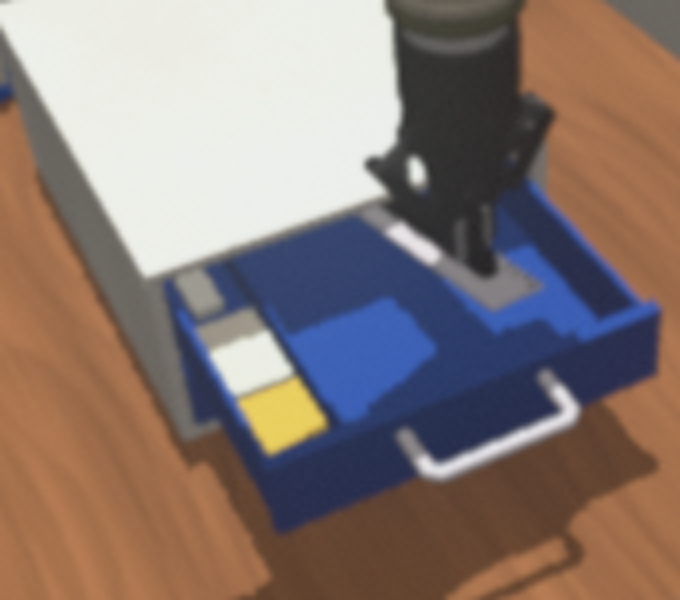

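```bash
python3 - <<'E'
from h import *
h=lambda q:un(q,4,(190,120))
q=h([(491,312),(543,286)])
for z in(140,148,152,156,160,166,172):print(z,locz("side",q,z).tolist())
E
```

```text
140 [[-310.1, -40.4], [-305.2, -82.0]]
148 [[-317.7, -36.5], [-312.9, -77.7]]
152 [[-321.6, -34.6], [-316.7, -75.5]]
156 [[-325.4, -32.6], [-320.5, -73.3]]
160 [[-329.2, -30.7], [-324.4, -71.1]]
166 [[-334.9, -27.8], [-330.1, -67.8]]
172 [[-340.6, -24.9], [-335.9, -64.6]]
```

send_rows:
  plan:
    - [-8,0,-2,0,0]
    - [-20,0,-4,0,0]
    - [-34,0,-7,0,0]
    - [-48,0,-10,0,0]
    - [-62,0,-13,0,0]
    - [-76,0,-16,0,0]
    - [-88,0,-19,0,0]
    - [-95,0,-20,0,0]

```text
t: 12.65
tcp_pos: [580.0, -44.5, 179.5]
tool_rot: [[-0.038, 0.999, -0.002], [0.999, 0.038, -0.001], [-0.001, -0.002, -1.0]]
contact_force: [-0.3, 0.3, -1.2]
width: 0.132
```

```bash
python3 - <<'E'
from h import *
import cv2
go(-268,-42.6,87,95.5);print(manip.get_obs()["moment"])
for n in("side",):
    c=manip.capture(n)["pixels"]
    cv2.imwrite(f"pics/{n}9.png",cv2.resize(c[120:270,190:360] if n=="side" else c[130:280,230:370],None,fx=4,fy=4,interpolation=cv2.INTER_CUBIC)[:600])
E
```

```text
t 12.65 loc -364.7 -52.6 179.5 tooly -84.7 q [-0.16  0.5   0.2   1.99 -0.16  0.67  0.18] F [-0.3  0.3 -1.2] w 0.132
shift [97.3 -0.8 92.4] turn -0.18
[-0.10257334  0.00901109 -0.01812206]
```

View pics/side9.png

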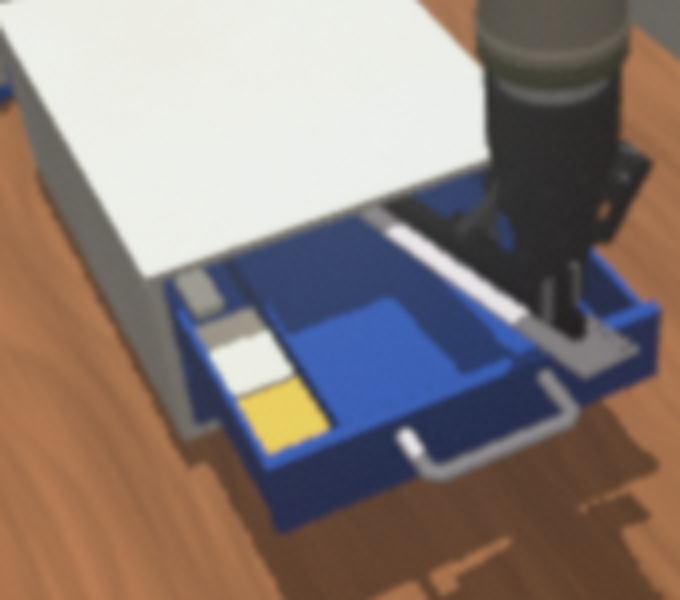

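```bash
python3 - <<'E'
from h import *
print(locz("top",[(311,127)],10),locz("side",[(375,203)],5), "can",locz("top",[(402,133)],5))
E
```

```text
[[-290.2 -246.7]] [[-297.9 -260. ]] can [[-548.7 -236.7]]
```

Clear of everything by over 100 mm. Continue the pull.

send_rows:
  plan:
    - [-8,0,-2,0,0]
    - [-22,0,-5,0,0]
    - [-38,0,-9,0,0]
    - [-55,0,-13,0,0]
    - [-72,0,-17,0,0]
    - [-90,0,-21,0,0]
    - [-108,0,-25,0,0]
    - [-122,0,-28,0,0]

```text
t: 13.5
tcp_pos: [584.5, -169.4, 208.1]
tool_rot: [[-0.036, 0.999, -0.001], [0.999, 0.036, -0.002], [-0.002, -0.001, -1.0]]
contact_force: [0.7, -0.3, -1.1]
width: 0.132
```

```bash
python3 - <<'E'
from h import *
import cv2
go(-268,-42.6,87,95.5);print(manip.get_obs()["moment"])
for n in("side","top"):
    c=manip.capture(n)["pixels"]
    cv2.imwrite(f"pics/{n}10.png",cv2.resize(c[120:270,190:360] if n=="side" else c[110:260,230:400],None,fx=4,fy=4,interpolation=cv2.INTER_CUBIC)[:600])
E
```

```text
t 13.5 loc -489.2 -64.0 208.1 tooly -84.8 q [ 0.04  0.49  0.21  1.91 -0.14  0.76  0.37] F [ 0.7 -0.3 -1.1] w 0.132
shift [222.4  -1.1 120.7] turn -0.29
[-0.13207021  0.0312446   0.02800011]
```

View pics/side10.png

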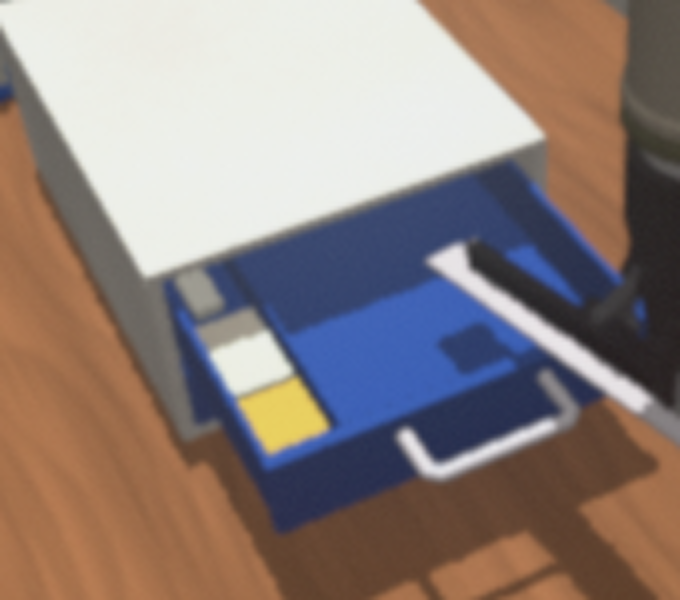

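View pics/top10.png

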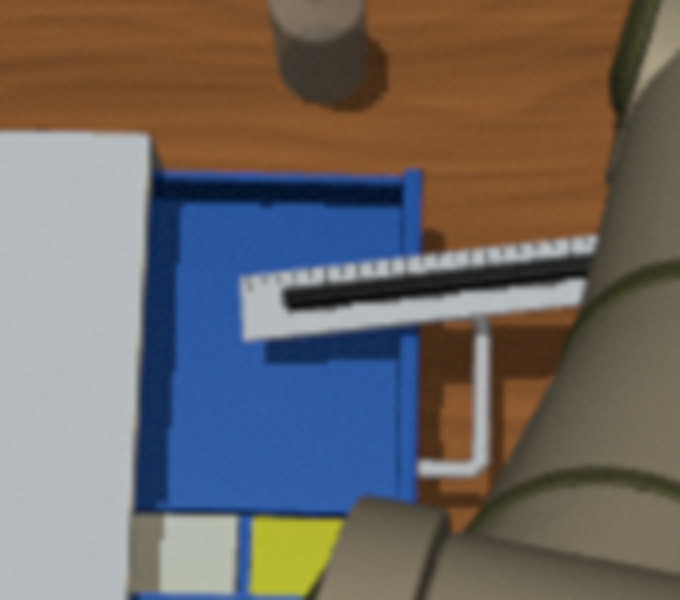

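send_rows:
  plan:
    - [0,0,-5,0,0]
    - [0,0,-15,0,0]
    - [0,0,-30,0,0]
    - [0,0,-50,0,0]
    - [0,0,-75,0,0]
    - [0,0,-100,0,0]
    - [0,0,-120,0,0]
    - [0,0,-130,0,0]
  force: 50

```text
t: 14.4
tcp_pos: [585.3, -169.0, 340.8]
tool_rot: [[-0.035, 0.999, 0.002], [0.999, 0.035, -0.003], [-0.003, 0.002, -1.0]]
contact_force: [-0.1, 0.3, -0.6]
width: 0.121
```

send_rows:
  plan:
    - [0,0,0,0,0]
    - [0,0,0,0,0]
    - [0,0,0,0,0]
    - [0,0,0,0,0]
    - [0,0,0,0,0]
    - [0,0,0,0,0]
    - [0,0,0,0,0]
    - [0,0,0,0,0]

```text
t: 15.2
tcp_pos: [585.3, -169.0, 340.7]
tool_rot: [[-0.035, 0.999, 0.002], [0.999, 0.035, -0.003], [-0.003, 0.002, -1.0]]
contact_force: [0.1, -0.0, -0.9]
width: 0.121
```

```bash
python3 - <<'E'
from h import *
import cv2
go(-268,-42.6,87,95.5);print(manip.get_obs()["dq"].round(4))
for n in("side","top"):
    c=manip.capture(n)["pixels"]
    cv2.imwrite(f"pics/{n}11.png",c)
E
```

```text
t 15.2 loc -488.8 -64.7 340.7 tooly -84.8 q [ 0.01  0.36  0.25  1.76 -0.1   1.04  0.33] F [ 0.1 -0.  -0.9] w 0.121
shift [222.6  -2.7 253.1] turn -0.33
[ 0.001  -0.001  -0.0011 -0.0009  0.0006 -0.0004 -0.0011]
```

View pics/side11.png

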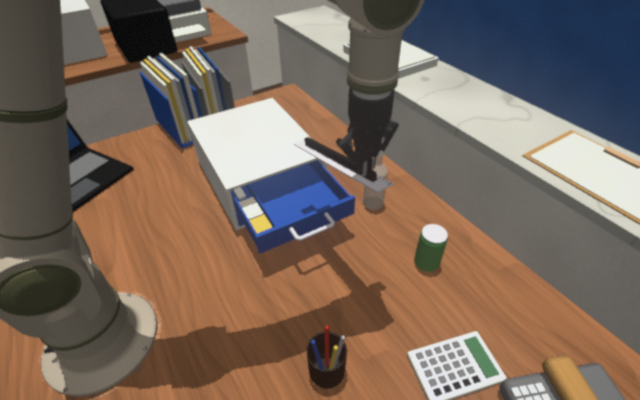

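View pics/top11.png

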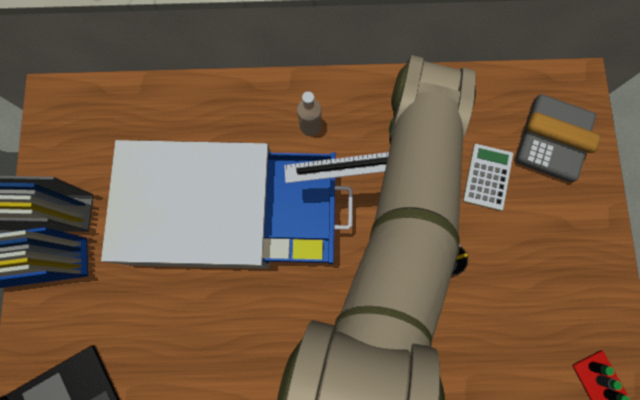

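```bash
python3 - <<'E'
from h import *
for z in(230,250,270,290,310):print(z,"rear side",locz("side",[(302,143)],z),"top",locz("top",[(285.5,174)],z))
for z in(330,350,370):print(z,"front",locz("side",[(383,186)],z))
go(0,0,0)
manip.finish_job()
E
```

```text
230 rear side [[-195.4  -73.7]] top [[-243.6  -53. ]]
250 rear side [[-221.2  -61.4]] top [[-245.4  -48. ]]
270 rear side [[-247.   -49.1]] top [[-247.2  -43. ]]
290 rear side [[-272.9  -36.8]] top [[-249.  -38.]]
310 rear side [[-298.7  -24.5]] top [[-250.8  -33.1]]
330 front [[-530.3  -81.6]]
350 front [[-547.7  -66.5]]
370 front [[-565.2  -51.3]]
t 15.3 loc -488.7 -64.7 340.7 tooly -84.8 q [ 0.01  0.36  0.25  1.76 -0.1   1.04  0.33] F [-0.  -0.1 -0.9] w 0.119
shift [493.5 -21.1 339.3] turn None
the job is handed in; nothing more can be done
```

The ruler is out of the drawer and held in the gripper, and the job is handed in at 15.3 s of the 54 s allowed. No verdict comes back, so what follows rests on my own checks.

**What I did:**
- **Drawer:** I gripped the handle bar and pulled the drawer 132 mm, from about 38 mm open to its stop at about 170 mm.
- **Tilting:** I gripped the ruler's rib near its front at 20 N and lifted. It rose level at first, then turned in the fingers on meeting the chest's edge.
- **Drawing out:** With the front end at about 157 mm and the rear still under the chest, I pulled it out along the slope, raised it and tightened the grip to 50 N.

**Last checks:**
- **Ruler height:** Both cameras put the rear end at about 270 mm. The side view alone puts the front end at about 345 mm. Both are well above 170 mm.
- **Hold and contact:** The fingers stopped on the rib, and the wrist carries about 0.9 N, the weight of the ruler alone. The arm is at rest, and nothing is in contact in the pictures.
- **Drawer and bystanders:** The drawer is still open and the bottle, can and calculator stand where they were. The pen cup does too; in the top picture the arm partly hides it, but the side picture shows it.

**What disagreed:** The two cameras differed by 2 to 5 mm on the chest and handle, so I used a fitted pose and mean values. The side view also seemed to put the ruler's front end about 24 mm off, because the drawer face hid it, so I used the top view for that point.

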